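Uncap the culture tube and bring the pipette upright over it

TASK

Get ready to pipette from the culture tube in the rack: pull its slip-on metal closure off and drop it into the wire basket. Then take the single-channel pipette (the one with one tip, not the wide eight-nozzle head) out of its slanted stand, turn it upright, tip down, and finish holding it still in the gripper with its tip a finger's breadth or two above the middle of that tube's open mouth, touching nothing else. Leave the tube standing in its place in the rack, and do not knock the other pipette or the two screw-cap bottles out of place.

Things in the scene. Friction and masses are not known exactly. Their poses are not given: they have to be found in the camera images.
- rack: Fixed grey tube rack, 178 long (its x) x 76 wide (its y), origin at the centre of its underside. 2 x 5 square places, 28 wide, pitch 34 both ways; base plate 5 thick, upper grid with its top 50 above the bench. Three places are filled, 76 apart or more: the culture tube and two screw-cap bottles.
- closure_center (a point): Slip-on closure: plain aluminium cap on the culture tube, smooth with shallow ribs, 31 diameter x 28 high, 20 g; this point is its centre, half-way up, z up through its closed top. It sits loosely over the tube (1.4 play all round), reaching 26 down over the mouth, and lifts straight off.
- tube_mouth (a point): Centre of the mouth of the loose clear glass culture tube, 25 diameter x 100 high, 50 g, bore about 22; z points up along the tube. It stands on the rack's base plate, its mouth 105 above the bench; the closure hides the mouth at first.
- basket: Fixed square wire basket, open on top, 150 x 150 outside (along its x and y) x 60 high, floor 8 above the bench, origin at the centre of its underside. One closure of the same kind already stands in its +x, -y corner.
- stand: Fixed grey sheet-metal pipette stand, base 200 x 200 x 8, origin at the centre of its underside. Two pipettes lie in it side by side, 130 apart along its y, leaning 40 degrees from vertical, tops towards its +x and 210 above the bench; each has its shaft in a U notch, its handle on a notched cross plate, its finger hook on top of that. Lifted straight up by 50, a pipette is free.
- pipette_grip (a point): Point on the axis of the single-channel pipette's handle, 178 from the tip: the place to grip. White and grey, 232 long, about 90 g; z runs from tip to thumb button, x to the underside with the finger hook (10 wide, 22 out). The handle is a cylinder of 27 diameter from 112 to 222 from the tip; the stand's cross plate passes under it at 208, its horns rising 7 beside it.
- pipette_tip (a point): The pointed end of the single-channel pipette's tip, on its axis; z points along the axis up to the thumb button (vertical when the pipette is upright, tip down). Above the thin white tip (42 long) is a shaft of up to 16 diameter, up to the handle.
- multichannel_grip (a point): The other pipette in the stand, not to be moved: same handle, but an 82 wide head with eight nozzles below. The point is on its axis, 178 from the nozzle end.
- universal_a_center (a point): Screw-cap bottle in the rack, not to be moved: clear body of 26 diameter, cap of 30 diameter, 88 high; the point is its centre, half-way up.
- universal_b_center (a point): Second screw-cap bottle in the rack, same as the other, not to be moved; its centre, half-way up.

How it is judged:
On the way, in this order (a step that is already met when the one before it is completed fails the run):
1. the closure lies in the wire basket, let go (x of closure_center in the frame of basket between -0.072 and 0.072 m and y of closure_center in the frame of basket between -0.072 and 0.072 m and height (world z) of closure_center below 0.055 m and contact force between closure and the fingers below 0.05 N), for 0.2 s.
2. the pipette is held in the gripper, drawn out of its stand and clear of it (contact force between pipette and the fingers above 1 N and distance of pipette_grip from where it was at the start of the episode above 0.03 m and contact force between pipette and stand below 0.02 N), for 0.1 s.
At the end, for the whole second after the job is handed in: The closure lies in the basket; the tube stands in its place in the rack; the gripper holds the pipette still, tip down, within 11 degrees of upright, its tip 5 to 50 mm above the tube's mouth and within 10 mm of its centre seen from above, touching nothing of the stand, rack or other things (x of closure_center in the frame of basket between -0.072 and 0.072 m and y of closure_center in the frame of basket between -0.072 and 0.072 m and height (world z) of closure_center below 0.055 m and angle between each of pipette_tip, tube_mouth's own z axis and vertical below 0.2 rad and horizontal distance between pipette_tip and tube_mouth below 0.01 m and z of pipette_tip in the frame of tube_mouth between 0.005 and 0.05 m and contact force between pipette and the fingers above 1 N and contact force between pipette and stand below 0.02 N and contact force between pipette and tube below 0.02 N and contact force between pipette and rack below 0.02 N and contact force between pipette and universal_b below 0.02 N and contact force between pipette and universal_a below 0.02 N and contact force between pipette and multichannel below 0.02 N and linear speed of pipette below 0.03 m/s and height (world z) of tube_mouth between 0.095 and 0.115 m); the arm keeps its last pose, push and grip.
It fails at once if the culture tube is pulled out of its place or knocked over (distance of tube_mouth from where it was at the start of the episode above 0.035 m or angle between tube_mouth's own z axis and vertical above 0.35 rad).
It fails at once if the other pipette is knocked out of place (distance of multichannel_grip from where it was at the start of the episode above 0.03 m).
It fails at once if a screw-cap bottle is knocked out of place (distance of any of universal_a_center, universal_b_center from where it was at the start of the episode above 0.03 m).
It also fails if it takes over 61 s, if anything falls off the work surface, if the arm or the gripper's body presses on something with over 40 N, if the wrist force passes 120 N, or if a joint passes its speed limit or range.

ROBOT

A 6-joint arm with a two-finger parallel gripper is mounted at the origin on the work surface. World frame = base frame: x ahead of the robot, y to its left, z up, the work surface at z = 0. Lengths are in m, angles in rad, forces in N, time in s.
With the tool pointing down it reaches from about 0.25 to 0.775 m from the base axis. Payload 4 kg.
Tool frame: the origin (TCP) lies midway between the tips of the shut fingers; the grasp point (between the pads) lies 19 mm behind it (robot.grasp_offset is the distance from the TCP to the grasp point, in m); z points along the fingers, y is the direction in which the jaws open and shut (so a half turn about z gives the same grasp; the last joint's range is limited). The gripper opens to 94 mm and grips with 3 to 60 N. Pads are 16 mm wide; open, the fingers measure 119 mm over their backs; the gripper's body (75 mm by 177 mm) begins 78 mm behind the grasp point.
Start: joints at [-1.387, 0.087, 1.371, -0, 1.684, -0.103], TCP at [0.156, -0.528, 0.206] pointing down, gripper open.
Joint ranges: [-3.1, 3.1], [-0.76, 2.03], [0.27, 2.55], [-1.08, 4.22], [0.17, 2.65], [-2.57, 2.57]. Speed limits (rad/s): [2.79, 2.79, 3.14, 3.14, 3.14, 3.14].

INTERFACE

Orientations are given as [roll, pitch, yaw] about the fixed x, y, z axes, in that order (R = Rz(yaw) Ry(pitch) Rx(roll)).
In Python, from bench import status, viewer, order, robot gives the robot as it stands. The module is installed in compiled form; this text tells all that it offers.
- The arm moves only by the tool move_arm, never from a script. Its argument "targets" is a list of rows, each a list of 3 entries, a list of its own where there are three numbers: the shift along the tool's x, y, z in mm, then the turn, a rotation vector about the tool's x, y, z in degrees, then the opening, from -1 (shut) to 1 (fully open). A call has 1 to 20 rows; each row is the pose to reach, as a shift and turn from the pose commanded when the call began, along the tool's axes at that moment; what a row does not reach only later rows make up. A row lasts 1/8 s, in which the tool goes at most 62.5 mm and 10.7 degrees, less where a joint would pass 70% of its speed; a pose out of reach is approached as far as the arm can. A call with a gripper value outside its range is refused whole. The fingers move at their own pace and stop on an object; the grip force is fixed at half the most. Time passes only in rows, so rows that repeat a pose let the fingers close. It gives the time, the measured TCP pose, the force and the opening at its end, in the units of the state.
- status.get_obs(): the state, without advancing time (a new reading comes with each control period).
- viewer.snapshot(name): name is "scene" or "top" or "wrist"; returns the picture (420x560x3 uint8, red, green, blue); there is no depth.
- viewer.camera_model(name): a dict with "K" (3x3 intrinsics, pixels), "xyz" and "attitude" of the camera in the world; the wrist camera has in their place "T_tool_cam" (4x4, takes a point from camera to tool coordinates, whose origin is the TCP and whose axes are the flange's). Camera axes: x right, y up, looking along -z (the intrinsics and any distortion apply to the point x, -y, -z); pixel columns grow to the right and rows downward; lengths in m; the calibration is good to about 2 mm. A picture is of the moment at which its call begins: read the wrist's pose just before it. camera_model takes no time and is no camera call.
- order.close_job(): hands the job in, once; it reports no verdict.
The state is a dict: "time": time; "joint_positions": joint angles; "qvel": joint speeds; "joint_torque": joint torques, N m; "tool_pos": TCP position; "ee_rot": TCP orientation; "wrist_force": force on the tool from outside, world axes, zero at the start; "wrist_torque": the same for the moment, N m; "width": finger opening in m.
Only numpy, scipy, OpenCV 4.12 (cv2) and the standard library are available. Lean on these libraries where they do the work, as an engineer would, in place of code of your own. Each camera call takes 0.05 s, during which the arm holds its last target. There are 200 camera calls.

## Working session

There is one attempt and no reset: what is moved stays moved. The work goes in short steps, Python scripts to look and compute and a tool call to move; the robot and the scene stay as the last step left them, time stands still between calls to the robot, and variables do not carry over. Pictures are saved under pics/ and viewed, about 8 in all and at most 12, crops included, and the job is handed in when it is done.

Besides the shell and the picture viewer there is one more tool, called after "Emit:" by a JSON object that holds its "method" and its "body". move_arm: Moves the arm, as the interface text tells. Its arguments: {"type":"object","properties":{"targets":{"type":"array"}},"required":["targets"]}

```bash
mkdir -p pics; python3 - <<'E'
from bench import status, viewer, order, robot
import cv2,numpy as np
np.set_printoptions(precision=4,suppress=True)
print(status.get_obs()); print([a for a in dir(robot) if a[0]!='_'])
for n in("scene","top","wrist"):
    print(n,viewer.camera_model(n))
    cv2.imwrite(f"pics/{n}0.png",viewer.snapshot(n)[:,:,::-1])
E
```

```text
{'time': 0.0, 'joint_positions': array([-1.3871,  0.088 ,  1.3723, -0.    ,  1.6836, -0.1031]), 'qvel': array([-0.0007,  0.0011,  0.0004,  0.0002,  0.0008,  0.    ]), 'joint_torque': array([ -0.002 , -34.0184, -30.243 ,   0.0716,   0.033 ,  -0.0001]), 'tool_pos': array([ 0.1555, -0.527 ,  0.2043]), 'ee_rot': array([-3.1394, -0.0002,  0.2868]), 'wrist_force': array([-0.2134, -0.1343,  0.569 ]), 'wrist_torque': array([ 0.0209,  0.0302, -0.0674]), 'width': 0.09409998049809352}
['IKError', 'grasp_offset']
scene {'K': array([[476.4684,   0.    , 282.3821],
       [  0.    , 476.4684, 212.4993],
       [  0.    ,   0.    ,   1.    ]]), 'xyz': array([ 1.2104, -0.307 ,  0.7198]), 'attitude': array([ 0.8975, -0.0084,  1.1747])}
top {'K': array([[488.7578,   0.    , 272.0953],
       [  0.    , 488.7578, 208.1201],
       [  0.    ,   0.    ,   1.    ]]), 'xyz': array([ 0.3602, -0.0043,  1.1909]), 'attitude': array([ 0.1699, -0.0004, -1.5484])}
wrist {'K': array([[341.7083,   0.    , 274.7252],
       [  0.    , 341.7083, 215.29  ],
       [  0.    ,   0.    ,   1.    ]]), 'T_tool_cam': array([[ 0.0001,  0.9729,  0.231 ,  0.0669],
       [ 1.    , -0.0001, -0.    ,  0.0004],
       [ 0.    ,  0.231 , -0.9729, -0.1802],
       [ 0.    ,  0.    ,  0.    ,  1.    ]])}
```

View pics/scene0.png

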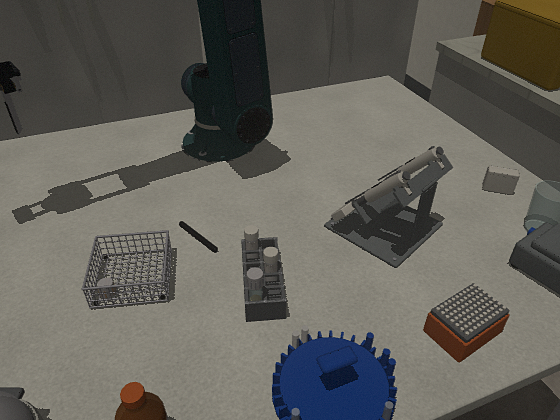

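View pics/top0.png

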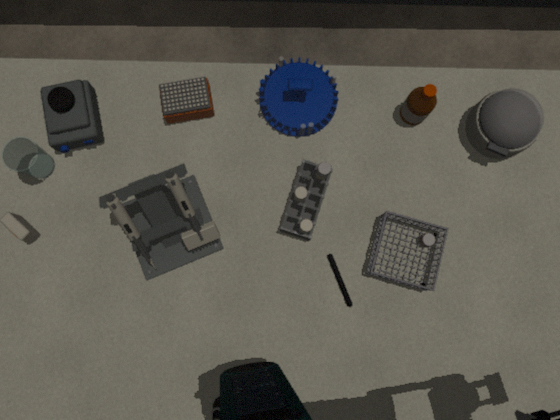

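The scene view shows the basket at about (130,270), the rack at (265,280) and the stand at (390,220). In the top view the rack is at (306,200), the basket at (407,252) and the stand at (162,222). I need enlarged crops to measure.

```bash
python3 - <<'E'
import cv2,numpy as np
def crop(n,x,y,w,h):
    im=cv2.imread(f"pics/{n}0.png")[y:y+h,x:x+w]
    im=cv2.convertScaleAbs(im,alpha=1.6,beta=10)
    im=cv2.resize(im,(400,300),interpolation=cv2.INTER_CUBIC)
    sx=400/w
    for k in range(0,w,20):
        X=int(k*sx); cv2.line(im,(X,0),(X,5),(0,255,255),1)
        cv2.putText(im,str(x+k),(X,14),0,.3,(0,255,255),1)
    for k in range(0,h,20):
        Y=int(k*sx); cv2.line(im,(0,Y),(5,Y),(0,255,255),1); cv2.putText(im,str(y+k),(6,Y+4),0,.3,(0,255,255),1)
    return im
a=np.vstack([np.hstack([crop("scene",200,220,140,105),crop("top",250,145,140,105)]),np.hstack([crop("scene",315,140,160,120),crop("top",85,160,160,120)])])
cv2.imwrite("pics/crops.png",a)
E
```

```text
(no output)
```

View pics/crops.png

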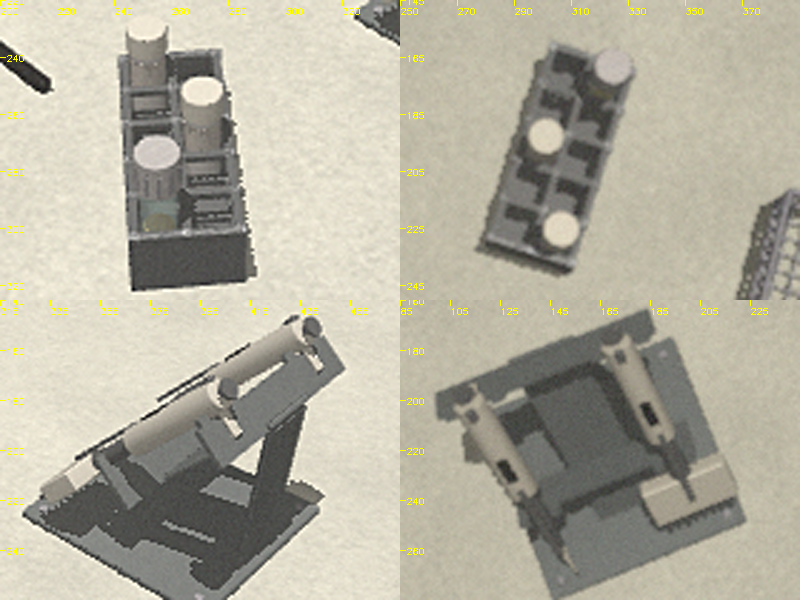

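The crops show the following.
- **Culture tube:** it has the greyer ribbed cap, at top (324.2,168.8) and scene (255,273.5).
- **Single-channel pipette:** it is the left one in the top view, with its button at (111,196) and tip at (155,269). Its button in the scene view is at (439,149).

Next I'll triangulate these points.

```bash
cat > h.py <<'E'
from bench import status, viewer
import numpy as np, cv2
from scipy.spatial.transform import Rotation as R
from scipy.optimize import least_squares
np.set_printoptions(precision=4,suppress=True)
def cam(n,obs=None):
    m=viewer.camera_model(n)
    if n=="wrist":
        o=obs or status.get_obs(); T=np.eye(4); T[:3,:3]=R.from_euler("xyz",o["ee_rot"]).as_matrix(); T[:3,3]=o["tool_pos"]
        T=T@m["T_tool_cam"]; return m["K"],T[:3,:3],T[:3,3]
    return m["K"],R.from_euler("xyz",m["attitude"]).as_matrix(),m["xyz"]
def proj(c,p):
    K,r,t=c; q=(np.atleast_2d(p)-t)@r*[1,-1,-1]; q=q@K.T; return q[:,:2]/q[:,2:]
def onplane(c,uv,z):
    K,r,t=c; d=np.linalg.solve(K,[*uv,1])*[1,-1,-1]; d=r@d; return t+d*(z-t[2])/d[2]
def tri(obs):  # [(cam,uv),...]
    return least_squares(lambda p:np.concatenate([(proj(c,p)-uv).ravel() for c,uv in obs]),[.4,0,.1])
E
python3 - <<'E'
from h import *
T,S=cam("top"),cam("scene")
L=lambda x,y:(250+(x-400)*.35,145+y*.35)
P=lambda x,y:(85+(x-400)*.4,160+(y-300)*.4)
print("closure top", onplane(T,L(612,68),.107),onplane(S,(200+157*.35,220+153*.35),.107),tri([(T,L(612,68)),(S,(200+157*.35,220+153*.35))]).x)
print("bottles",onplane(T,L(545,137),.093),onplane(T,L(560,230),.093),onplane(S,(200+203*.35,220+91*.35),.093))
for c in [(553,42),(633,62),(575,262),(483,240)]: print("rack",onplane(T,L(*c),.05))
for c in [(388,212),(447,228),(434,291),(364,278)]: print("basket",onplane(T,c,.06))
for c in [(92,240),(170,233),(166,302),(87,306)]: print("basketS",onplane(S,c,.06))
for c in [(672,337),(745,520),(555,599)]: print("stand",onplane(T,P(*c),.008))
for c in [(24,515),(318,510),(205,600)]: print("standS",onplane(S,(315+c[0]*.4,140+(c[1]-300)*.4),.008))
r=tri([(T,(111,196)),(S,(439,149))]);print("button",r.x,r.fun)
print("tip",onplane(T,(155,269),.03))
for c in [(470,405),(520,495)]: print(P(*c))
E
```

```text
closure top [ 0.6398 -0.1173  0.107 ] [ 0.6456 -0.1181  0.107 ] [ 0.6412 -0.1171  0.1024]
bottles [ 0.5852 -0.0653  0.093 ] [ 0.5103 -0.0781  0.093 ] [ 0.5904 -0.0656  0.093 ]
rack [ 0.6759 -0.0734  0.05  ]
rack [ 0.6601 -0.1409  0.05  ]
rack [ 0.49   -0.0936  0.05  ]
rack [ 0.5065 -0.0178  0.05  ]
basket [ 0.551  -0.2722  0.06  ]
basket [ 0.5163 -0.4091  0.06  ]
basket [ 0.3707 -0.3739  0.06  ]
basket [ 0.3965 -0.2145  0.06  ]
basketS [ 0.3855 -0.3814  0.06  ]
basketS [ 0.4242 -0.2282  0.06  ]
basketS [ 0.6082 -0.2754  0.06  ]
basketS [ 0.5643 -0.4067  0.06  ]
stand [0.6427 0.1962 0.008 ]
stand [0.4625 0.1165 0.008 ]
stand [0.3827 0.2955 0.008 ]
standS [0.4723 0.114  0.008 ]
standS [0.5694 0.3721 0.008 ]
standS [0.6314 0.2069 0.008 ]
button [0.5463 0.3294 0.2074] [ 0.2348  0.1662  0.2808 -0.0577]
tip [0.4074 0.2727 0.03  ]
(113.0, 202.0)
(133.0, 238.0)
```

```bash
cat >> h.py <<'E'
def go(pos,Rm):
    o=status.get_obs(); r=R.from_euler("xyz",o["ee_rot"])
    print("t",o["time"],"shift",(r.inv().apply(np.array(pos)-o["tool_pos"])*1000).round(1),"turn",np.degrees((r.inv()*Rm).as_rotvec()).round(1))
down=lambda yaw:R.from_euler("xyz",[180,0,yaw],degrees=True)
E
python3 -c "
from h import *
go([.641,-.117,.2],down(-17))"
```

```text
t 0.15 shift [ 581.7 -256.     5.1] turn [-0.1  0.  33.4]
```

Emit:
{"method": "move_arm", "body": {"targets": [[[582,-256,5],[0,0,33.4],0.2],[[582,-256,5],[0,0,33.4],0.2],[[582,-256,5],[0,0,33.4],0.2],[[582,-256,5],[0,0,33.4],0.2],[[582,-256,5],[0,0,33.4],0.2],[[582,-256,5],[0,0,33.4],0.2],[[582,-256,5],[0,0,33.4],0.2],[[582,-256,5],[0,0,33.4],0.2],[[582,-256,5],[0,0,33.4],0.2],[[582,-256,5],[0,0,33.4],0.2],[[582,-256,5],[0,0,33.4],0.2],[[582,-256,5],[0,0,33.4],0.2],[[582,-256,5],[0,0,33.4],0.2],[[582,-256,5],[0,0,33.4],0.2],[[582,-256,5],[0,0,33.4],0.2]]}}

```text
time: 2.02
tool_pos: [0.6408, -0.1184, 0.201]
ee_rot: [3.141, -0.001, -0.298]
wrist_force: [-0.0, 0.1, -0.3]
width: 0.0567
```

```bash
python3 -c "
from h import *
o=status.get_obs();print(o['tool_pos'],o['ee_rot'],o['joint_positions'],o['width'])
c=cam('wrist',o);im=viewer.snapshot('wrist');cv2.imwrite('pics/w1.png',im[:,:,::-1])
print(proj(c,[[.641,-.117,.107],[.641,-.117,.05]]))
go([.641,-.117,.2],down(-17))"
```

```text
[ 0.6408 -0.1184  0.201 ] [ 3.1414 -0.0006 -0.2978] [-0.2696  0.3168  1.1094 -0.0002  1.7148  1.5989] 0.056727758990300525
[[272.7396 217.9878]
 [273.0663 204.2533]]
t 2.075 shift [-0.3 -1.3  0.9] turn [ 0.  -0.  -0.1]
```

View pics/w1.png

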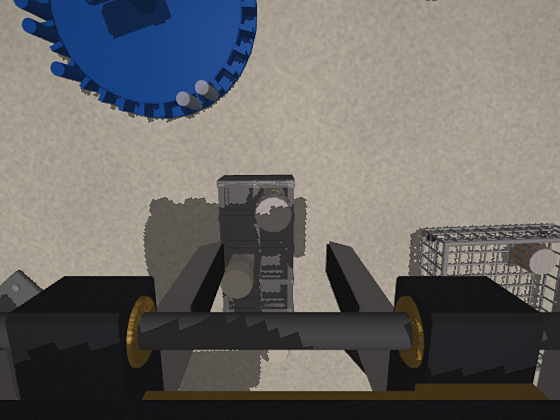

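The wrist view shows the cap top at about (273,213), 5 px ahead of the prediction. That puts the closure at about (0.645, -0.118). The jaws straddle it.

Emit:
{"method": "move_arm", "body": {"targets": [[[4,-0.5,60],[0,0,0],0.2],[[4,-0.5,90],[0,0,0],0.2],[[4,-0.5,122],[0,0,0],0.2],[[4,-0.5,122],[0,0,0],0.2],[[4,-0.5,122],[0,0,0],0.2],[[4,-0.5,122],[0,0,0],-1],[[4,-0.5,122],[0,0,0],-1],[[4,-0.5,122],[0,0,0],-1],[[4,-0.5,122],[0,0,0],-1],[[4,-0.5,122],[0,0,0],-1],[[4,-0.5,122],[0,0,0],-1]]}}

```text
time: 3.45
tool_pos: [0.6458, -0.1182, 0.0794]
ee_rot: [3.142, -0.002, -0.296]
wrist_force: [-0.1, -0.2, 5.4]
width: 0.0303
```

Emit:
{"method": "move_arm", "body": {"targets": [[[0,0,-10],[0,0,0],-1],[[0,0,-20],[0,0,0],-1],[[0,0,-30],[0,0,0],-1],[[0,0,-50],[0,0,0],-1],[[0,0,-80],[0,0,0],-1],[[0,0,-110],[0,0,0],-1],[[0,0,-110],[0,0,0],-1]]}}

```text
time: 4.32
tool_pos: [0.6472, -0.1185, 0.1934]
ee_rot: [-3.141, -0.008, -0.296]
wrist_force: [-0.1, -0.3, -0.3]
width: 0.0308
```

```bash
python3 -c "
from h import *
o=status.get_obs();print(o['tool_pos'],o['width'],o['wrist_force'])
a=viewer.snapshot('scene')[150:330,60:340];b=viewer.snapshot('top')[130:310,220:500]
cv2.imwrite('pics/lift.png',cv2.resize(cv2.convertScaleAbs(np.vstack([a,b])[:,:,::-1],alpha=1.5),None,fx=1.6,fy=1.6))
go([.458,-.308,.19],down(-14)); go([.458,-.308,.042],down(-14))"
```

```text
[ 0.6472 -0.1185  0.1934] 0.030777825763166185 [-0.0823 -0.3242 -0.3341]
t 4.425 shift [-123.8  236.4   -1.4] turn [ 0. -0. -3.]
t 4.425 shift [-123.8  236.3  146.6] turn [ 0. -0. -3.]
```

View pics/lift.png

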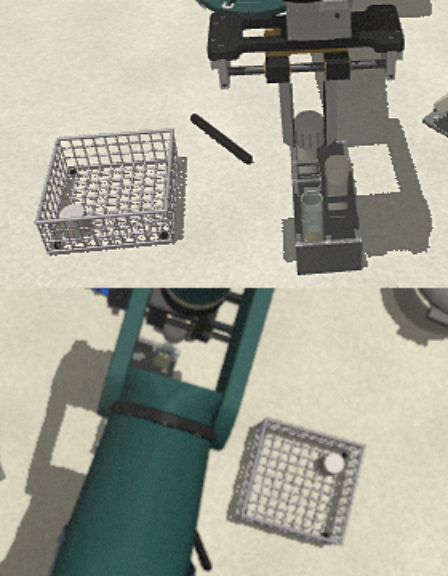

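The closure is in the jaws and the tube is still standing, with its open mouth visible. Now over to the basket.

Emit:
{"method": "move_arm", "body": {"targets": [[[-124,236,-2],[0,0,-3],-1],[[-124,236,-2],[0,0,-3],-1],[[-124,236,-2],[0,0,-3],-1],[[-124,236,-2],[0,0,-3],-1],[[-124,236,-2],[0,0,-3],-1],[[-124,236,-2],[0,0,-3],-1],[[-124,236,-2],[0,0,-3],-1],[[-124,236,50],[0,0,-3],-1],[[-124,236,100],[0,0,-3],-1],[[-124,236,146],[0,0,-3],-1],[[-124,236,146],[0,0,-3],-1],[[-124,236,146],[0,0,-3],-1],[[-124,236,146],[0,0,-3],0.2],[[-124,236,146],[0,0,-3],0.2],[[-124,236,146],[0,0,-3],0.2],[[-124,236,146],[0,0,-3],0.2]]}}

```text
time: 6.42
tool_pos: [0.458, -0.3078, 0.0429]
ee_rot: [3.141, -0.001, -0.244]
wrist_force: [0.2, -0.4, -0.3]
width: 0.0565
```

```bash
cat >> h.py <<'E'
def tilt(phi,yaw): return R.from_euler("xyz",[180,-(90-phi),yaw],degrees=True)
E
python3 -c "
from h import *
r=tilt(70,23.9);z=r.as_matrix()[:,2];G=np.array([.5136,.3174,.166]);print(z)
go([.458,-.308,.26],down(-14))
go(G-z*.075,r)"
```

```text
[ 0.3127  0.1386 -0.9397]
t 6.425 shift [   0.2    0.3 -217.1] turn [ 0. -0.  0.]
t 6.425 shift [-117.2 -604.3 -193.9] turn [  6.6  19.2 -37.5]
```

Emit:
{"method": "move_arm", "body": {"targets": [[[0,0,-60],[0,0,0],0.2],[[0,0,-120],[0,0,0],0.2],[[0,0,-180],[0,0,0],0.2],[[0,0,-220],[0,0,0],0.2],[[-100,-580,-230],[0,0,0],0.4],[[-100,-580,-230],[0,0,0],0.4],[[-100,-580,-230],[0,0,0],0.4],[[-100,-580,-230],[0,0,0],0.4],[[-100,-580,-230],[0,0,0],0.4],[[-117,-604,-230],[6.6,19.2,-37.5],0.4],[[-117,-604,-230],[6.6,19.2,-37.5],0.4],[[-117,-604,-230],[6.6,19.2,-37.5],0.4],[[-117,-604,-230],[6.6,19.2,-37.5],0.4],[[-117,-604,-230],[6.6,19.2,-37.5],0.4],[[-117,-604,-230],[6.6,19.2,-37.5],0.4],[[-117,-604,-194],[6.6,19.2,-37.5],0.4],[[-117,-604,-194],[6.6,19.2,-37.5],0.4],[[-117,-604,-194],[6.6,19.2,-37.5],0.4],[[-117,-604,-194],[6.6,19.2,-37.5],0.4]]}}

```text
time: 8.8
tool_pos: [0.4911, 0.3065, 0.2386]
ee_rot: [-3.141, -0.351, 0.416]
wrist_force: [-0.4, -0.6, -0.1]
width: 0.0656
```

```bash
python3 -c "
from h import *
o=status.get_obs();print(o['tool_pos'],o['ee_rot'],o['joint_positions'],o['width'])
c=cam('wrist',o);im=viewer.snapshot('wrist')
s=viewer.snapshot('scene')[200:330,60:340]; t=viewer.snapshot('top')
r=tilt(70,23.9);z=r.as_matrix()[:,2];G=np.array([.5136,.3174,.166])
h=np.array([.914,.405,0]);a=.643*h+np.array([0,0,.766])
print(proj(c,[G+a*k for k in (.054,.044,0,-.066,-.136,-.178)]))
cv2.imwrite('pics/w2.png',np.vstack([cv2.convertScaleAbs(im,alpha=1.3),cv2.resize(np.hstack([s,t[150:280,220:500]]),(560,130))])[:,:,::-1])
go(G-z*.075,r);go(G+z*.019,r)"
```

```text
[0.4911 0.3065 0.2386] [-3.1415 -0.3512  0.4165] [ 0.4714 -0.1175  1.5495 -0.0192  1.3588  1.6265] 0.06557708064066747
[[272.6953 167.7829]
 [272.76   179.7292]
 [273.005  224.9779]
 [273.2834 276.4071]
 [273.502  316.7972]
 [273.6072 336.2361]]
t 8.95 shift [-0.8 -0.5  1.2] turn [-0.  -0.1 -0. ]
t 8.95 shift [-0.9 -0.5 95.2] turn [-0.  -0.1 -0. ]
```

View pics/w2.png

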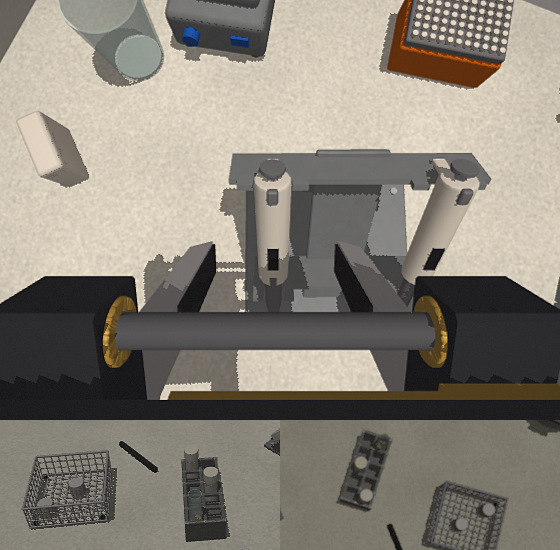

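The wrist view shows the single-channel handle centred at column 272, with its button at (271,168). Both match the prediction, so the grasp is on target. The strips below show the dropped closure lying in the basket and the tube standing.

Emit:
{"method": "move_arm", "body": {"targets": [[[-1,0,40],[0,0,0],0.4],[[-1,0,70],[0,0,0],0.4],[[-1,0,85],[0,0,0],0.4],[[-1,0,95],[0,0,0],0.4],[[-1,0,95],[0,0,0],0.4],[[-1,0,95],[0,0,0],0.4],[[-1,0,95],[0,0,0],-1],[[-1,0,95],[0,0,0],-1],[[-1,0,95],[0,0,0],-1],[[-1,0,95],[0,0,0],-1],[[-1,0,95],[0,0,0],-1],[[-1,0,95],[0,0,0],-1]]}}

```text
time: 10.45
tool_pos: [0.5189, 0.3196, 0.1468]
ee_rot: [-3.141, -0.348, 0.417]
wrist_force: [-0.9, -0.4, 0.6]
width: 0.0263
```

Gripped at 26.3 mm. Now a straight lift.

Emit:
{"method": "move_arm", "body": {"targets": [[[3.4,0,-9.4],[0,0,0],-1],[[6.8,0,-18.8],[0,0,0],-1],[[13.7,0,-37.6],[0,0,0],-1],[[20.5,0,-56.4],[0,0,0],-1],[[34,0,-94],[0,0,0],-1],[[51,0,-141],[0,0,0],-1],[[58,0,-160],[0,0,0],-1],[[58,0,-160],[0,0,0],-1],[[58,0,-160],[0,0,0],-1]]}}

```text
time: 11.58
tool_pos: [0.5184, 0.3193, 0.3155]
ee_rot: [3.142, -0.346, 0.418]
wrist_force: [-0.4, -0.2, -0.3]
width: 0.0262
```

```bash
python3 -c "
from h import *
o=status.get_obs();go(o['tool_pos']+[0,0,.11],R.from_euler('xyz',o['ee_rot']))
r=tilt(30,-10);z=r.as_matrix()[:,2]
for h in(.44,.36):go(np.array([.645,-.118,h])+z*.019,r)
"
```

```text
t 11.575 shift [  37.3    0.  -103.5] turn [0. 0. 0.]
t 11.575 shift [  -6.2  460.2 -124.4] turn [-22.2  39.   26.6]
t 11.575 shift [-33.2 460.2 -49.2] turn [-22.2  39.   26.6]
```

Emit:
{"method": "move_arm", "body": {"targets": [[[37,0,-103],[0,0,0],-1],[[37,0,-103],[0,0,0],-1],[[37,0,-103],[0,0,0],-1],[[-6,460,-124],[-22.2,39,26.6],-1],[[-6,460,-124],[-22.2,39,26.6],-1],[[-6,460,-124],[-22.2,39,26.6],-1],[[-6,460,-124],[-22.2,39,26.6],-1],[[-6,460,-124],[-22.2,39,26.6],-1],[[-6,460,-124],[-22.2,39,26.6],-1],[[-6,460,-124],[-22.2,39,26.6],-1],[[-6,460,-124],[-22.2,39,26.6],-1],[[-6,460,-124],[-22.2,39,26.6],-1],[[-6,460,-124],[-22.2,39,26.6],-1],[[-6,460,-124],[-22.2,39,26.6],-1],[[-6,460,-124],[-22.2,39,26.6],-1],[[-33,460,-49],[-22.2,39,26.6],-1],[[-33,460,-49],[-22.2,39,26.6],-1],[[-33,460,-49],[-22.2,39,26.6],-1],[[-33,460,-49],[-22.2,39,26.6],-1]]}}

```text
time: 13.95
tool_pos: [0.6629, -0.1206, 0.3572]
ee_rot: [-3.14, -1.056, -0.177]
wrist_force: [0.6, -0.1, -0.3]
width: 0.0265
```

```bash
python3 -c "
from h import *
o=status.get_obs();print(o['tool_pos'],o['ee_rot'],o['joint_positions'],o['width'],o['wrist_force'])
rr=R.from_euler('xyz',o['ee_rot']).as_matrix();G=o['tool_pos']-rr[:,2]*.019;print('G',G)
a=np.array([0,0,1.])
S,T=cam('scene'),cam('top');M=[.645,-.118,.105]
for c in(S,T):print(proj(c,[G-.178*a,G,G+.054*a,M]))
s=viewer.snapshot('scene')[90:330,180:360];t=viewer.snapshot('top')[130:250,260:350]
for i,n in((s,'s'),(t,'t')):pass
cv2.imwrite('pics/up.png',cv2.convertScaleAbs(np.hstack([cv2.resize(s,(450,600),interpolation=2),cv2.resize(t,(350,467),interpolation=2)[:467] if 0 else cv2.copyMakeBorder(cv2.resize(t,(350,467),interpolation=2),0,133,0,0,0)]),alpha=1.5)[:,:,::-1])
go(np.array([.645,-.118,.36])+tilt(30,-10).as_matrix()[:,2]*.019,tilt(30,-10))
"
```

```text
[ 0.6629 -0.1206  0.3572] [-3.1395 -1.0562 -0.177 ] [-0.3386 -0.3249  1.7918  0.2408  0.6382  1.296 ] 0.026490985536723865 [ 0.566  -0.1076 -0.273 ]
G [ 0.6466 -0.1177  0.3665]
[[254.0468 239.6106]
 [250.4845 147.0428]
 [249.1634 112.7114]
 [254.9365 274.1099]]
[[328.4723 156.0999]
 [340.0033 128.3987]
 [344.4923 117.6146]
 [324.4225 166.8032]]
t 14.05 shift [-6.3  0.5  1.9] turn [ 0.  -0.5 -0.1]
```

View pics/up.png

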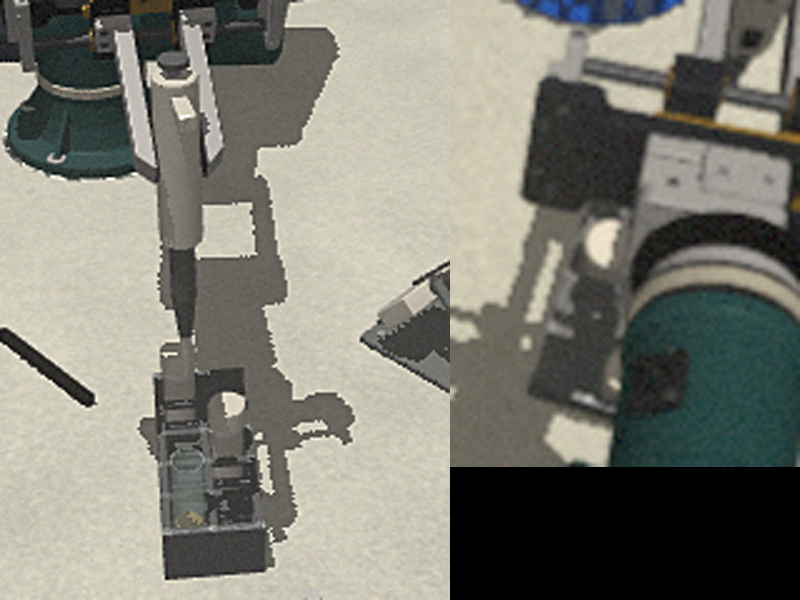

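The pipette hangs upright. In the scene crop its button is at (249,114), its tip end near (254.5,240) and the open mouth at (255,274). All agree with the predictions to about 1 px. I'll lower it to about 25 mm above the mouth.

```bash
python3 -c "
from h import *
r=tilt(30,-10);go(np.array([.645,-.118,.309])+r.as_matrix()[:,2]*.019,r)
"
```

```text
t 14.05 shift [-50.7   0.6  27. ] turn [ 0.  -0.5 -0.1]
```

Emit:
{"method": "move_arm", "body": {"targets": [[[-20,0,10],[0,-0.5,0],-1],[[-35,0,19],[0,-0.5,0],-1],[[-50,0.5,27],[0,-0.5,0],-1],[[-50,0.5,27],[0,-0.5,0],-1],[[-50,0.5,27],[0,-0.5,0],-1],[[-50,0.5,27],[0,-0.5,0],-1]]}}

```text
time: 14.8
tool_pos: [0.6606, -0.1206, 0.2965]
ee_rot: [-3.138, -1.043, -0.178]
wrist_force: [0.7, 0.7, -1.3]
width: 0.0267
```

```bash
python3 -c "
from h import *
o=status.get_obs();print(o['tool_pos'],o['ee_rot'],o['joint_positions'],o['width'],o['wrist_force'],abs(o['qvel']).max())
rr=R.from_euler('xyz',o['ee_rot']).as_matrix();G=o['tool_pos']-rr[:,2]*.019;print('G',G)
a=np.array([0,0,1.]);S=cam('scene');M=np.array([.645,-.118,.105])
P=proj(S,[G+k*a for k in(-.178,-.136,-.066,0,.054)]);print(P)
m=proj(S,[M+.0125*np.array([np.cos(t),np.sin(t),0]) for t in np.linspace(0,6.28,5)]);print(m)
c=cam('wrist',o);print('wrist tip',proj(c,[G-.178*a,M]))
s=viewer.snapshot('scene')[205:295,225:285];w=viewer.snapshot('wrist')
cv2.imwrite('pics/fin.png',cv2.convertScaleAbs(np.hstack([cv2.resize(s,(300,450),interpolation=2),cv2.resize(w,(500,450))]),alpha=1.6)[:,:,::-1])
"
```

```text
[ 0.6606 -0.1206  0.2965] [-3.1384 -1.0425 -0.178 ] [-0.3399 -0.303   1.8882  0.2818  0.5374  1.2449] 0.02670124376811366 [ 0.678   0.7214 -1.2634] 0.0039213163927986575
G [ 0.6444 -0.1178  0.3061]
[[254.5951 264.5924]
 [253.9014 246.9147]
 [252.6396 214.7592]
 [251.3104 180.8852]
 [250.1048 150.1618]]
[[257.381  278.8722]
 [261.5128 272.1967]
 [252.5536 269.4445]
 [248.2968 276.0329]
 [257.3598 278.8784]]
wrist tip [[274.7819 398.2445]
 [274.9845 406.5436]]
```

View pics/fin.png

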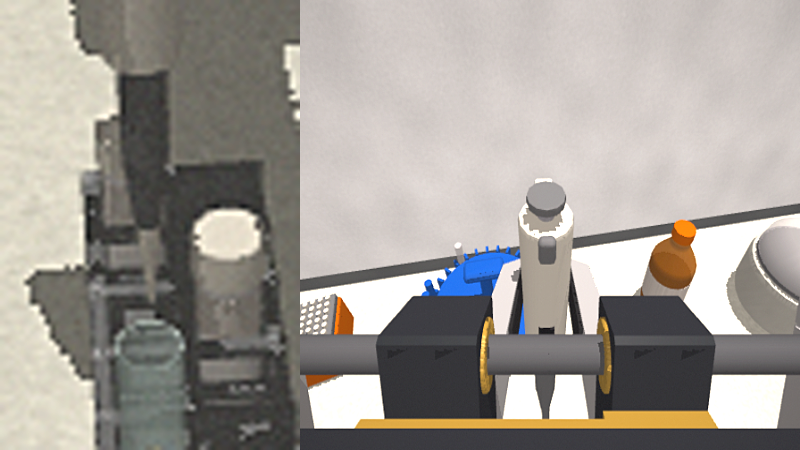

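The tip ends at about (255.2,265) against a predicted (254.6,264.6). The mouth is centred at (255.2,273.6) against (255.0,274.1). The tip is about 23 mm above the mouth and clear of everything, so I'm handing in.

```bash
python3 -c "
from bench import order
print(order.close_job())"
```

```text
the job is handed in; nothing more can be done
None
```

The job is done and handed in at about 15 s of the 61 s allowed; the system gives no verdict.

I pulled the closure off the culture tube and dropped it in the basket. Then I lifted the single-channel pipette straight out of its stand, turned it upright and stopped it over the tube.

- **Pipette:** it is gripped (opening 26.7 mm), upright to within about 1° and still. Its tip is about 23 mm above the mouth. The scene picture puts tip and mouth within about 1 px of prediction, roughly 2 mm.
- **Tip check:** near–far centring rests on the scene camera and the arm pose. The arm hid the tip from the top camera, and the wrist view did not show it.
- **Tube and closure:** the last scene picture shows the tube standing in its place. The closure was seen lying in the basket just before I gripped the pipette, and I did not go near it again.
- **Other items:** the multichannel pipette was last seen in its stand before the pipette was gripped, and I did not picture it again. One bottle was clearly in place in the final close-up; the other was last seen in place earlier. Wrist force at the last readings was about 1.6 N or less, with no sign of contact.

No check failed or disagreed. The first cap position was about 4 mm off, and I corrected it from the wrist picture before gripping.

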